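# Couple the draw hook to the anchor stud at the bocal bench

## Task

Pick up the steel draw hook that has a sprung latch across its mouth and, with it flat on the anchor stand's deck, push its mouth onto the headed stud, firmly but never pressing on the stud with more than 30 N, until the stud is fully home and the latch flips shut behind it. Then pull the hook straight back against the latch with a steady tug of about 10 N for half a second to prove it is caught. Let go of it, latched and lying flat on the deck, and leave the other things on the bench where they are.

Things in the scene. Friction and masses are not known exactly. Their poses are not given: they have to be found in the camera images.
- hook_grip (a point): Centre of the loose steel draw hook's upright grip block (26 mm along x, 16 along y, 14 to 56 mm above the hook's underside; this point 35 above it). Grip it across y from above. Hook: 0.3 to 0.5 kg, lies flat, 14 mm thick, 40 wide. Axes: z up, x towards its open mouth. A tail reaches 85 mm behind this point. A plain fork without block or latch is a bystander.
- hook_throat (a point): Where the stud sits in the hook: on the centre line of its throat, 39 mm ahead (+x) of the grip block's centre, 7 mm above the underside. Axes as the hook's. The throat is a straight slot 16 mm wide, closed end (a hard stop) 28 mm ahead of the block's centre. Once latched the hook has 8 to 12 mm of free play along x.
- hook_mouth (a point): Centre of the hook's open mouth, between the tips of its flared lips, 74 mm ahead (+x) of the grip block's centre, 7 mm above the underside. The flare is 36 mm wide here (about 50 mm outside) and narrows to the 16 mm throat 16 mm further in.
- latch (a joint): Angle (rad) of the sprung tongue pivoted in the +y prong 52.5 mm ahead of the block's centre. 0 = shut across the throat, stopped there; it only swings inwards (to 1.45). The stud passes it against a few newtons (under 8), then it flips back to 0. The stud is past it only in the last 1 to 4 mm before the closed end: push until 12 to 15 N to be sure.
- pin_place (a point): Middle of the stud's place on the anchor stand, 7 mm above the deck. Axes: z up, x = direction to push the hook. The upright 12 mm stud is clamped firmly up to 10 mm ahead of or behind this point (along x, not measured). Its round head, 24 mm wide, spans 18 to 24 mm above the deck, so the hook (14 mm thick) only goes on sideways, sliding on the deck.
- stand: Anchor stand: flat iron deck fixed to the bench, 150 mm along x, 120 along y, 12 thick (top 12 mm above the bench); origin under its middle, axes as pin_place, which is 35 mm ahead (+x) of the middle. Two 7 mm high bolt heads stand at the rear (+x) corners.
- fork: Bystander: plain steel fork 115 mm long, 12 mm thick, no latch, loose; origin under its body, prongs to +x. Not to be disturbed.
- collet: Bystander: steel collet standing on end, 40 mm in diameter, 48 mm high, loose; origin at its foot. Not to be disturbed.
- plug: Bystander: brass expansion plug, 32 mm foot, 55 mm high, loose; origin at its foot. Not to be disturbed.
- bocal: Bystander: bent nickel tube lying along y at the far side, about 280 mm long, 13 mm thick, loose. Not to be disturbed.
Things that resemble listed ones, but are neither listed nor needed, are in the scene too. Of the things like the part that bears hook_grip, leave any that is blue or purple; of the rest the larger one is meant.

How it is judged:
By the outcome, as a careful person would: the job done as asked, in the order asked, and still so for the second after the job is handed in, with the robot touching nothing.
It also fails if it takes over 58 s, if anything falls off the work surface, if the arm or the gripper's body presses on something with over 40 N, if the wrist force passes 120 N, or if a joint passes its speed limit or range.

## Robot

A 6-joint arm with a two-finger parallel gripper is mounted at the origin on the work surface. World frame = base frame: x ahead of the robot, y to its left, z up, the work surface at z = 0. Lengths are in m, angles in rad, forces in N, time in s.
With the tool pointing down it reaches from about 0.35 to 0.85 m from the base axis. Payload 8.1 kg.
Tool frame: the origin (TCP) lies at the very end of the fingers, on their centre line; the grasp point (between the pads) lies 19 mm behind it; z points along the fingers, y is the direction in which the jaws open and shut (so a half turn about z gives the same grasp; the last joint's range is limited). The gripper opens to 93 mm and grips with 3 to 60 N. Pads are 15 mm wide; open, the fingers measure 128 mm over their backs; the gripper's body (75 mm by 188 mm) begins 65 mm behind the grasp point.
Start: joints at [-1.229, 0.13, 1.488, -0, 1.523, -0.085], TCP at [0.248, -0.546, 0.219] pointing down, gripper open.
Joint ranges: [-2.96, 2.96], [-0.89, 2.26], [0.02, 2.5], [-1.34, 4.48], [0, 2.73], [-2.66, 2.66]. Speed limits (rad/s): [2.39, 2.39, 2.79, 3.14, 3.14, 3.14].

## Interface

Orientations are given as a unit quaternion [x, y, z, w].
In Python, from station import * gives the robot as it stands. The module is installed in compiled form; this text tells all that it offers.
- The arm moves only by the shell command python3 -m pendant 'ROWS' [OPENING] [FORCE]. ROWS is JSON, a list of rows, each a list of 2 entries, a list of its own where there are three numbers: the shift along the tool's x, y, z in units of 50 mm (1.0 is 50 mm), then the turn about the tool's z in units of 5 degrees (1.0 is 5 degrees). In form: [[[tx, ty, tz], turn], ...]. A call has 1 to 10 rows; each row is the pose to reach, as a shift and turn from the pose measured when the call began, along the tool's axes at that moment; what a row does not reach only later rows make up. A row lasts 1/10 s, in which the tool goes at most 50 mm and 8.59 degrees, less where a joint would pass 70% of its speed; a pose out of reach is approached as far as the arm can. A call with a gripper value outside its range is refused whole. OPENING is the closure, from 0 (fully open) to 1 (shut), set as the call begins (- or left out, the last holds). The fingers move at their own pace and stop on an object; FORCE is the grip in N (left out, the last holds). Time passes only in rows, so rows that repeat a pose let the fingers close. It gives the time, the measured TCP pose, the force and the opening at its end, in the units of the state.
- state(): the state, without advancing time (a new reading comes with each control period).
- capture(name): name is "scene" or "top"; returns the picture (480x640x3 uint8, blue, green, red); there is no depth.
- camera_params(name): a dict with "intrinsics" (3x3 intrinsics, pixels), "view" (4x4, takes a point from world to camera coordinates). Camera axes: x right, y down, z forward; pixel columns grow to the right and rows downward; lengths in m; the calibration is good to about 2 mm. A picture is of the moment at which its call begins. camera_params takes no time and is no camera call.
- close_job(): hands the job in, once; it reports no verdict.
Trained networks look in the newest picture that a camera, given by its name, has taken for a name from the list of things; names that differ only in an ending like _2 or _b are one class to them, and where a whole thing is asked for, a point or a joint stands for the part that bears it (a point fixed in the world has none). Each returns a list of dicts, best first, with "p" (0 to 1); they miss things now and then, are a little off and sometimes report something else, mostly with a low value. They report only what shows in the picture. A call takes as long as a camera call. They do not tell look-alikes from the thing itself.
- masks_of(thing, camera): "region" (480x640 bool, what is visible of it).
- mark_of(thing, camera): "at" ([x, y, z] in m, in world coordinates, good to about 4 mm: a listed point, or the origin of a listed thing).
The state is a dict: "t": time; "joint_positions": joint angles; "joint_vel": joint speeds; "effort": joint torques, N m; "tool_pos": TCP position; "ee_rot": TCP orientation; "force": force on the tool from outside, world axes, zero at the start; "torque": the same for the moment, N m; "gripper_width": opening from 0.0 (shut) to 1.0 (fully open).
Only numpy, scipy, OpenCV 4.12 (cv2) and the standard library are available. Lean on these libraries where they do the work, as an engineer would, in place of code of your own. Each camera call takes 0.05 s, during which the arm holds its last target. There are 200 camera calls.

## Working session

There is one attempt and no reset: what is moved stays moved. The work goes in short steps, Python scripts to look and compute and a shell command to move; the robot and the scene stay as the last step left them, time stands still between calls to the robot, and variables do not carry over. Pictures are saved under pics/ and viewed, about 8 in all and at most 12, crops included, and the job is handed in when it is done.

```bash
mkdir -p pics; python3 - <<'E'
from station import *
import cv2,numpy as np
s=state();print(s['t'],s['tool_pos'],s['ee_rot'],s['force'],s['gripper_width'])
for c in ('scene','top'):
    im=capture(c);cv2.imwrite(f'pics/{c}0.png',im)
    p=camera_params(c);print(c,np.round(p['intrinsics'],1).tolist(),np.round(p['view'],3).tolist())
    K,V=np.array(p['intrinsics']),np.array(p['view'])
    for n in ('hook_grip','hook_throat','hook_mouth','pin_place','stand','fork','collet','plug','bocal'):
        for d in mark_of(n,c):
            a=np.r_[d['at'],1];q=K@(V@a)[:3]
            print(n,round(d['p'],2),np.round(d['at'],3),np.round(q[:2]/q[2]))
E
```

```text
0.0 [ 0.24818695 -0.54561932  0.21759235] [ 9.77318875e-01  2.11770952e-01 -1.18619293e-04 -9.30731916e-04] [ 0.02802979  0.87705335 -0.38113152] 0.9994413501232419
scene [[458.0, 0.0, 316.0], [0.0, 458.0, 236.5], [0.0, 0.0, 1.0]] [[0.469, 0.883, 0.003, -0.337], [0.658, -0.347, -0.668, -0.376], [-0.589, 0.315, -0.744, 1.217], [0.0, 0.0, 0.0, 1.0]]
hook_grip 0.88 [0.641 0.411 0.038] [475. 177.]
hook_grip 0.85 [0.504 0.123 0.024] [320. 187.]
hook_grip 0.84 [0.464 0.379 0.023] [410. 141.]
hook_grip 0.67 [0.514 0.259 0.032] [379. 166.]
hook_throat 0.92 [0.548 0.267 0.008] [390. 183.]
hook_throat 0.89 [0.675 0.432 0.009] [490. 194.]
hook_throat 0.87 [0.519 0.098 0.004] [313. 202.]
hook_throat 0.7 [0.454 0.35  0.002] [396. 150.]
hook_throat 0.24 [0.694 0.21  0.002] [407. 240.]
hook_mouth 0.89 [0.702 0.454 0.004] [507. 200.]
hook_mouth 0.89 [0.537 0.077 0.002] [307. 211.]
hook_mouth 0.84 [0.588 0.274 0.004] [403. 195.]
hook_mouth 0.73 [0.44  0.332 0.004] [386. 148.]
pin_place 0.73 [ 0.638 -0.043  0.022] [273. 261.]
pin_place 0.6 [0.517 0.261 0.032] [380. 167.]
stand 0.78 [ 0.606 -0.052 -0.0
[... 570 characters left out ...]
roat 0.88 [0.451 0.351 0.004] [161. 316.]
hook_throat 0.81 [0.52  0.1   0.004] [287. 284.]
hook_throat 0.77 [0.552 0.261 0.01 ] [207. 267.]
hook_throat 0.68 [0.673 0.429 0.008] [124. 205.]
hook_mouth 0.81 [0.587 0.273 0.005] [202. 249.]
hook_mouth 0.79 [0.705 0.448 0.009] [115. 189.]
hook_mouth 0.78 [0.534 0.073 0.006] [300. 277.]
hook_mouth 0.73 [0.443 0.328 0.005] [173. 320.]
pin_place 0.66 [ 0.64  -0.047  0.018] [362. 226.]
stand 0.59 [ 0.603 -0.06   0.001] [367. 244.]
stand 0.59 [0.516 0.258 0.037] [205. 286.]
fork 0.87 [ 0.514 -0.294 -0.002] [481. 291.]
collet 0.66 [0.691 0.206 0.002] [236. 198.]
collet 0.18 [ 0.513 -0.294  0.001] [482. 291.]
plug 0.67 [ 0.706 -0.237  0.   ] [455. 195.]
```

View pics/scene0.png

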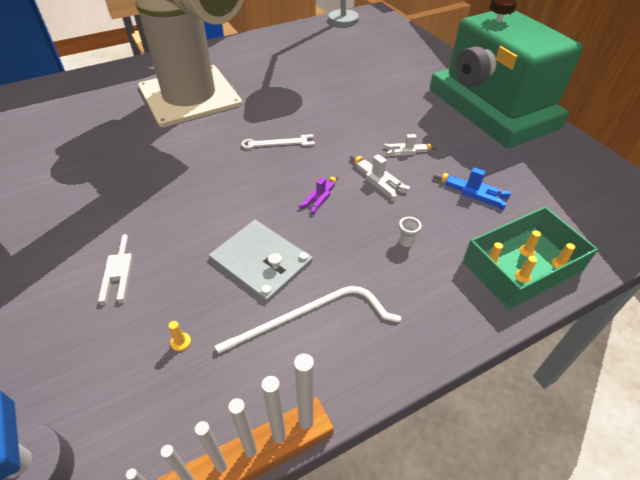

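View pics/top0.png

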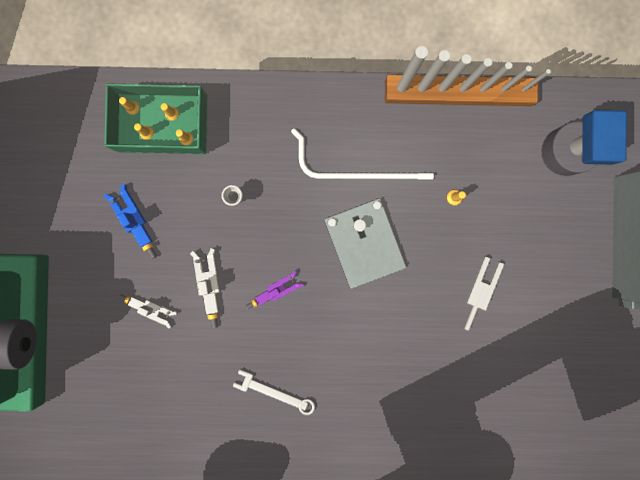

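Candidates in the top picture: large steel hook (205,286), small steel hook (144,310), blue hook (128,220), purple hook (273,291), plain fork (481,291, no latch) and a spanner (275,392). I choose the large steel one at (205,286), about (0.516, 0.257). Next I'll check it in a close crop and measure the axes.

```bash
cat > h.py <<'E'
from station import *
import cv2,numpy as np
def cam(c):
    p=camera_params(c);return np.array(p['intrinsics']),np.array(p['view'])
def proj(c,P):
    K,V=cam(c);q=K@(V@np.r_[P,1])[:3];return q[:2]/q[2]
def unproj(c,uv,z):
    K,V=cam(c);R,t=V[:3,:3],V[:3,3];o=-R.T@t;d=R.T@np.linalg.solve(K,[uv[0],uv[1],1]);return o+d*(z-o[2])/d[2]
def rect_world(c,m,z):
    cs=max(cv2.findContours(m.astype(np.uint8),0,2)[0],key=cv2.contourArea)[:,0]
    W=np.array([unproj(c,p,z)[:2] for p in cs],np.float32)
    (cx,cy),(w,h),a=cv2.minAreaRect(W);return (cx,cy),(w,h),a
E
python3 - <<'E'
from h import *
im=capture('top');sc=capture('scene')
a=cv2.resize(im[235:335,100:250],(600,400),interpolation=cv2.INTER_CUBIC)
b=cv2.resize(im[185:300,310:420],(383,400),interpolation=cv2.INTER_CUBIC)[:,:200*2]
a=cv2.resize(im[235:335,130:230],(400,400),interpolation=cv2.INTER_CUBIC)
cv2.imwrite('pics/c1.png',np.hstack([a,b]))
for c in('top','scene'):
  for n,z in(('stand',.012),('hook_grip',.012)):
    for d in masks_of(n,c):
        m=d['region'];ys,xs=np.nonzero(m);print(c,n,round(d['p'],2),m.sum(),xs.mean(),ys.mean(),rect_world(c,m,z))
# bright head blobs in stand
g=cv2.cvtColor(im,cv2.COLOR_BGR2GRAY)[185:300,310:420]
n,l,st,ce=cv2.connectedComponentsWithStats((g>205).astype(np.uint8))
for s,q in zip(st[1:],ce[1:]):
    if s[4]>15: print(s[4],q+[310,185],unproj('top',q+[310,185],.036),unproj('top',q+[310,185],.019))
E
```

```text
top stand 0.92 4438 364.5191527715187 242.8481297881929 ((0.6059952974319458, -0.05422670394182205), (0.14944273233413696, 0.11990765482187271), 21.85948371887207)
top hook_grip 0.74 677 149.06203840472674 308.86706056129987 ((0.4695221185684204, 0.3778192102909088), (0.11688832938671112, 0.033777788281440735), 64.59465789794922)
top hook_grip 0.58 1234 207.68800648298216 283.8711507293355 ((0.509190022945404, 0.2578621506690979), (0.15737025439739227, 0.045287493616342545), 8.402788162231445)
top hook_grip 0.56 1213 131.57131079967024 219.1121187139324 ((0.6361602544784546, 0.40759870409965515), (0.15767082571983337, 0.046173837035894394), 31.864990234375)
scene stand 0.94 4520 260.9294247787611 259.45022123893807 ((0.6111412644386292, -0.05666741728782654), (0.15531834959983826, 0.1243608295917511), 22.102272033691406)
scene hook_grip 0.7 1041 380.8242074927954 175.8568683957733 ((0.5184605717658997, 0.2650284469127655), (0.06838816404342651, 0.16225801408290863), 87.48182678222656)
scene hook_grip 0.66 596 406.9563758389262 146.88926174496643 ((0.460837185382843, 0.3714439272880554), (0.11567234247922897, 0.07132511585950851), 85.47620391845703)
scene hook_grip 0.58 590 320.09491525423726 193.1135593220339 ((0.5079248547554016, 0.12388507276773453), (0.04370296746492386, 0.12575392425060272), 35.25914001464844)
scene hook_grip 0.57 1218 477.188013136289 188.0632183908046 ((0.6383678317070007, 0.4264235496520996), (0.15655016899108887, 0.09380277991294861), 17.08482551574707)
45 [376.55555556 205.06666667] [ 0.68019399 -0.0737313   0.036     ] [ 0.68156418 -0.07592802  0.019     ]
44 [331.31818182 222.11363636] [0.64509692 0.01398061 0.036     ] [0.64582361 0.01339206 0.019     ]
99 [359.06060606 224.98989899] [ 0.64057672 -0.0402876   0.036     ] [ 0.64122053 -0.04187113  0.019     ]
```

View pics/c1.png

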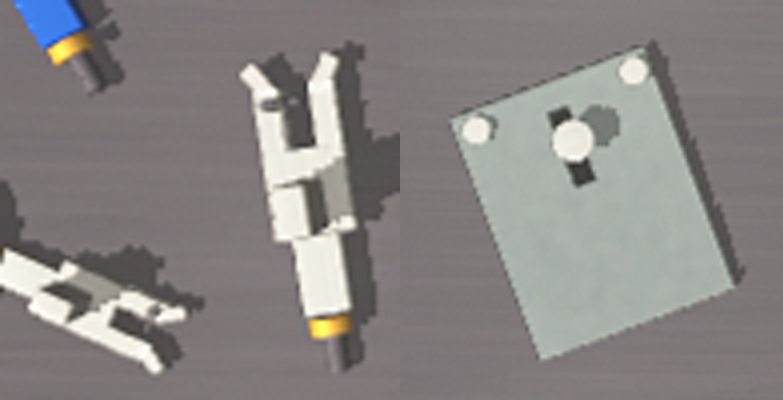

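The crop shows the large steel hook: upright block, latch pivot at the left (+y) prong, yaw about 9.7° and grip at about (0.515, 0.258). The right half shows the stand at yaw 21.9°, with the stud head at top px (359,225), about 37 mm ahead of the stand's middle.

```bash
cat >> h.py <<'E'
from scipy.spatial.transform import Rotation as Ro
def yaw():
    R=Ro.from_quat(state()['ee_rot']).as_matrix();return R,np.degrees(np.arctan2(R[1,0],R[0,0]))
def go(P,y):
    R,y0=yaw();s=state()
    print('shift',np.round(R.T@(np.array(P)-s['tool_pos'])/.05,3),'turn',round((y0-y)/5,3),'yaw',round(y0,2),'tilt z',np.round(R[:,2],4),'t',s['t'])
E
python3 -c "
from h import *
go([.515,.258,.16],9.7)"
```

```text
shift [ 11.512 -12.433   1.173] turn 2.951 yaw 24.45 tilt z [-0.  0. -1.] t 1.3
```

```bash
T='[[11.51,-12.43,1.17],2.95]'; python3 -m pendant '[[[0.4,-0.45,0],0.2],[[1,-1.1,0],0.5],[[1.7,-1.8,0.1],0.8],[[2.4,-2.6,0.2],1],[[3.1,-3.3,0.3],1.2],[[3.8,-4.0,0.4],1.4],[[4.5,-4.8,0.5],1.6],[[5.2,-5.6,0.6],1.8],[[5.9,-6.3,0.7],2],[[6.6,-7.1,0.8],2.2]]' 0.45 45; python3 -c "
from h import *
go([.515,.258,.16],9.7)"
```

```text
t: 2.3
tool_pos: [0.3985, -0.0967, 0.1801]
ee_rot: [0.993, 0.117, 0.001, 0.0]
force: [1.5, -0.5, -0.3]
gripper_width: 0.553
shift [ 3.909 -6.362  0.402] turn 0.739 yaw 13.39 tilt z [ 1.5e-03 -5.0e-04 -1.0e+00] t 2.3
```

```bash
python3 -m pendant '[[[0.45,-0.7,0],0.2],[[0.9,-1.4,0.1],0.4],[[1.4,-2.2,0.2],0.6],[[1.9,-3.0,0.3],0.74],[[2.4,-3.8,0.4],0.74],[[2.9,-4.6,0.4],0.74],[[3.3,-5.3,0.4],0.74],[[3.7,-5.9,0.4],0.74],[[3.91,-6.36,0.4],0.74],[[3.91,-6.36,0.4],0.74]]'; python3 - <<'E'
from h import *
im=capture('top');sc=capture('scene')
for c in('top','scene'):
  for n in('hook_grip','hook_mouth'):
    for d in mark_of(n,c):
      if np.hypot(d['at'][0]-.54,d['at'][1]-.26)<.07:print(c,n,round(d['p'],2),np.round(d['at'],4))
u,v=proj('scene',[.515,.258,.05]).astype(int)
cv2.imwrite('pics/p2.png',cv2.resize(sc[v-70:v+60,u-80:u+80],(640,520),interpolation=cv2.INTER_CUBIC))
go([.515,.258,.07],9.7)
E
```

```text
t: 3.3
tool_pos: [0.5151, 0.2608, 0.1599]
ee_rot: [0.996, 0.086, 0.001, -0.0]
force: [0.2, -0.5, 0.4]
gripper_width: 0.549
top hook_mouth 0.91 [0.5866 0.272  0.0061]
scene hook_grip 0.84 [0.5168 0.2603 0.0307]
scene hook_mouth 0.95 [5.898e-01 2.728e-01 5.000e-04]
shift [-1.000e-03 -2.500e-02  1.804e+00] turn -0.016 yaw 9.62 tilt z [ 1.6e-03 -6.0e-04 -1.0e+00] t 3.6
```

View pics/p2.png

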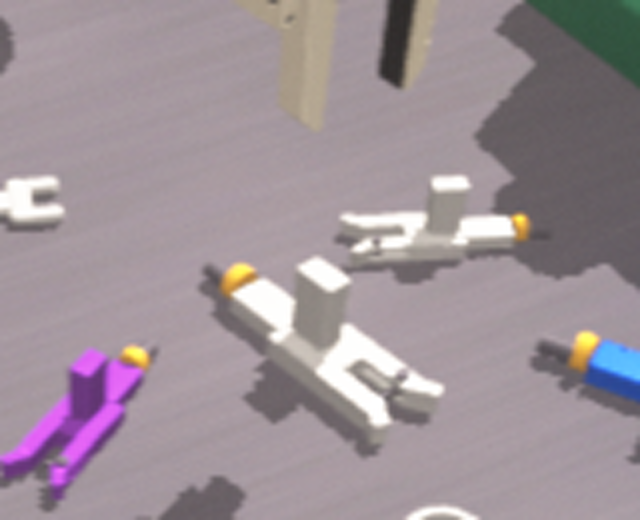

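The crop shows the open fingers directly above and behind the large hook. Its block is at crop (322,315), the latch is in the +y prong at (400,380), and the estimates agree to about 2 mm. Descend and grip.

```bash
python3 -m pendant '[[[0,0,0.5],0],[[0,0,1.1],0],[[0,0,1.7],0],[[0,0,2.2],0],[[0.02,0,2.5],0],[[0.02,0,2.68],0],[[0.02,0,2.77],0],[[0.02,0,2.77],0]]'; python3 -m pendant '[[[0,0,0],0],[[0,0,0],0],[[0,0,0],0],[[0,0,0],0],[[0,0,0],0],[[0,0,0],0],[[0,0,0],0],[[0,0,0],0]]' 1 45
```

```text
t: 4.4
tool_pos: [0.5166, 0.2568, 0.0221]
ee_rot: [0.996, 0.084, 0.001, 0.0]
force: [-0.3, -1.4, 0.3]
gripper_width: 0.553
t: 5.2
tool_pos: [0.5168, 0.2571, 0.0223]
ee_rot: [0.996, 0.084, 0.001, 0.0]
force: [-1.1, 1.9, 2.9]
gripper_width: 0.169
```

```bash
python3 -m pendant '[[[0,0,-0.1],0],[[0,0,-0.4],0],[[0,0,-0.8],0],[[0,0,-1.2],0],[[0,0,-1.5],0],[[0,0,-1.7],0],[[0,0,-1.8],0],[[0,0,-1.8],0]]'; python3 -c "
from h import *
go([.5524,-.0757,.112],21.86)"
```

```text
t: 6.0
tool_pos: [0.5168, 0.2572, 0.1129]
ee_rot: [0.996, 0.084, 0.002, 0.0]
force: [-0.3, 0.3, -3.4]
gripper_width: 0.168
shift [-0.41   6.684  0.019] turn -2.451 yaw 9.61 tilt z [ 3.1e-03  2.0e-04 -1.0e+00] t 6.0
```

```bash
python3 -m pendant '[[[0,0.25,0],-0.1],[[-0.04,0.7,0],-0.3],[[-0.08,1.2,0],-0.5],[[-0.12,1.8,0],-0.7],[[-0.16,2.4,0],-0.9],[[-0.2,3.0,0],-1.1],[[-0.24,3.6,0],-1.3],[[-0.27,4.2,0],-1.5],[[-0.3,4.8,0],-1.7],[[-0.33,5.4,0],-1.9]]';python3 -c "
from h import *
go([.5524,-.0757,.112],21.86)"
```

```text
t: 7.0
tool_pos: [0.5448, -0.0129, 0.1116]
ee_rot: [0.986, 0.166, 0.001, -0.0]
force: [0.4, 0.7, -3.4]
gripper_width: 0.168
shift [-0.267  1.236 -0.008] turn -0.543 yaw 19.15 tilt z [ 1.e-03  4.e-04 -1.e+00] t 7.0
```

```bash
python3 -m pendant '[[[-0.1,0.5,0],-0.2],[[-0.2,0.9,0],-0.4],[[-0.27,1.15,0],-0.54],[[-0.27,1.24,0],-0.54],[[-0.27,1.24,0.3],-0.54],[[-0.27,1.24,0.7],-0.54],[[-0.27,1.24,1.0],-0.54],[[-0.27,1.24,1.15],-0.54],[[-0.27,1.24,1.15],-0.54]]'; python3 - <<'E'
from h import *
im=capture('top');sc=capture('scene')
for n in('hook_throat','hook_mouth'):
  for c in('top','scene'):
    for d in mark_of(n,c):
      if abs(d['at'][1]+.06)<.06:print(c,n,round(d['p'],2),np.round(d['at'],4))
a=cv2.resize(im[185:300,300:415],(400,400),interpolation=cv2.INTER_CUBIC)
b=cv2.resize(sc[195:310,200:315],(400,400),interpolation=cv2.INTER_CUBIC)
cv2.imwrite('pics/p3.png',np.hstack([a,b]))
go([.5524,-.0757,.0342],21.86);s=state();print(s['force'],s['torque'])
E
```

```text
t: 7.9
tool_pos: [0.5509, -0.075, 0.0519]
ee_rot: [0.982, 0.19, -0.001, -0.001]
force: [-0.9, 0.1, -3.9]
gripper_width: 0.17
top hook_throat 0.45 [ 0.5821 -0.0646  0.0381]
scene hook_throat 0.84 [ 0.5816 -0.058   0.0403]
scene hook_throat 0.61 [ 0.6181 -0.0499  0.0362]
top hook_mouth 0.69 [ 0.6175 -0.0469  0.0355]
scene hook_mouth 0.64 [ 0.62   -0.0467  0.0353]
shift [-0.014 -0.012  0.419] turn -0.002 yaw 21.85 tilt z [ 2.8e-03  1.0e-04 -1.0e+00] t 8.2
[ 0.35581931  0.47243634 -3.82402249] [-0.00211399 -0.06541123  0.02729098]
```

View pics/p3.png

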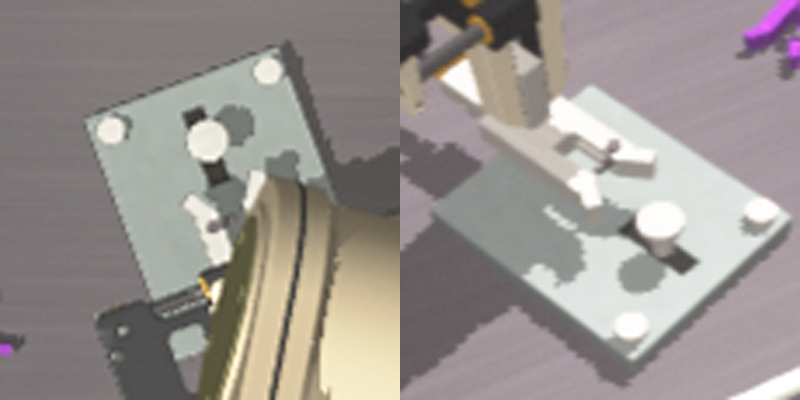

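The hook is held flat, with its mouth tips (left crop, 190,205 and 258,178) clear of and in line with the stud head (208,140). Lowering to the deck.

```bash
python3 -m pendant '[[[0,-0.01,0.1],0],[[0,-0.01,0.2],0],[[0,-0.01,0.28],0],[[0,-0.01,0.32],0],[[0,-0.01,0.35],0],[[0,-0.01,0.35],0]]';python3 -c "
from h import *
s=state();print(s['tool_pos'],s['force'],s['torque'],yaw()[1])"
```

```text
t: 8.8
tool_pos: [0.5529, -0.0755, 0.0373]
ee_rot: [0.982, 0.19, 0.001, 0.0]
force: [-0.2, -0.6, -3.1]
gripper_width: 0.168
[ 0.55289052 -0.07551679  0.03733267] [-0.2083437  -0.63798011 -3.06009683] [-0.00437265 -0.01939259  0.02487127] 21.847483698010954
```

```bash
python3 -m pendant '[[[0,0,0.02],0],[[0,0,0.05],0],[[0,0,0.05],0]]';python3 -m pendant '[[[0,0,0.02],0],[[0,0,0.02],0]]'
```

```text
t: 9.1
tool_pos: [0.5527, -0.0755, 0.0346]
ee_rot: [0.982, 0.189, 0.001, 0.0]
force: [-0.9, 0.3, -4.0]
gripper_width: 0.169
t: 9.3
tool_pos: [0.553, -0.0756, 0.0344]
ee_rot: [0.982, 0.189, 0.001, 0.0]
force: [-4.1, -1.2, 4.1]
gripper_width: 0.172
```

```bash
python3 -m pendant '[[[0.08,0,0],0],[[0.18,0,0],0],[[0.28,0,0],0],[[0.38,0,0],0],[[0.46,0,0],0],[[0.5,0,0],0]]';python3 -c "
from h import *
s=state();R,y=yaw();print(R.T@s['force'],y)
go([.6406-.034*.928,-.0403-.034*.3723,s['tool_pos'][2]],21.86)"
```

```text
t: 9.9
tool_pos: [0.5766, -0.0661, 0.0344]
ee_rot: [0.982, 0.19, 0.001, 0.0]
force: [-2.1, -0.7, 0.3]
gripper_width: 0.168
[-2.23694903 -0.1660664  -0.31206508] 21.861362120885847
shift [ 0.701 -0.001  0.001] turn 0.0 yaw 21.86 tilt z [ 2.2e-03  1.0e-04 -1.0e+00] t 9.9
```

```bash
python3 -m pendant '[[[0.06,0,0],0],[[0.14,0,0],0],[[0.22,0,0],0],[[0.28,0,0],0],[[0.3,0,0],0]]';python3 -c "
from h import *
s=state();R,y=yaw();print(R.T@s['force'],y)";  python3 -m pendant '[[[0.05,0,0],0],[[0.1,0,0],0],[[0.15,0,0],0],[[0.18,0,0],0]]';python3 -c "
from h import *
s=state();R,y=yaw();print(R.T@s['force'],y)
go([.6406-.034*.928,-.0403-.034*.3723,s['tool_pos'][2]],21.86)"
```

```text
t: 10.4
tool_pos: [0.5901, -0.0605, 0.0344]
ee_rot: [0.982, 0.19, 0.0, 0.0]
force: [-8.1, -3.1, 4.5]
gripper_width: 0.169
[-8.68953317 -0.16469377 -4.50556834] 21.871399316620344
t: 10.8
tool_pos: [0.5975, -0.0576, 0.0345]
ee_rot: [0.982, 0.19, -0.001, 0.0]
force: [-10.2, -3.0, 6.9]
gripper_width: 0.167
[-10.58903033  -1.04936092  -6.92102398] 21.863766448906038
shift [ 0.249 -0.001 -0.   ] turn 0.001 yaw 21.86 tilt z [-1.8e-03 -8.0e-04 -1.0e+00] t 10.8
```

```bash
cat > f.py <<'E'
from h import *
s=state();R,y=yaw();e=R[:,0];print('tool force',np.round(R.T@s['force'],1),'yaw',round(y,2),'dist to stud',round(float((np.array([.6406,-.0403,0])-s['tool_pos'])[:2]@e[:2]),4))
E
python3 -m pendant '[[[0.04,0,-0.01],0],[[0.08,0,-0.01],0],[[0.1,0,-0.01],0]]';python3 f.py; python3 -m pendant '[[[0.02,0,0],0],[[0.05,0,0],0],[[0.05,0,0],0]]';python3 f.py
```

```text
t: 11.1
tool_pos: [0.6014, -0.0556, 0.0347]
ee_rot: [0.982, 0.19, -0.002, -0.0]
force: [-6.8, -0.2, 2.9]
gripper_width: 0.169
tool force [-6.4 -2.4 -2.9] yaw 21.87 dist to stud 0.0421
t: 11.4
tool_pos: [0.6035, -0.0541, 0.0347]
ee_rot: [0.982, 0.19, -0.002, -0.001]
force: [-3.9, 2.6, 1.8]
gripper_width: 0.169
tool force [-2.7 -3.8 -1.7] yaw 21.87 dist to stud 0.0395
```

```bash
for i in 1; do python3 -m pendant '[[[0.03,0,0],0],[[0.06,0,0],0],[[0.06,0,0],0]]';python3 f.py; done; python3 -m pendant '[[[0.02,0,0],0],[[0.04,0,0],0],[[0.04,0,0],0]]';python3 f.py
```

```text
t: 11.7
tool_pos: [0.6063, -0.0529, 0.0348]
ee_rot: [0.982, 0.19, -0.002, -0.001]
force: [-4.3, 0.7, 2.1]
gripper_width: 0.165
tool force [-3.7 -2.3 -2.1] yaw 21.88 dist to stud 0.0365
t: 12.0
tool_pos: [0.6086, -0.0521, 0.0347]
ee_rot: [0.982, 0.19, -0.002, -0.0]
force: [-0.3, -0.2, -0.6]
gripper_width: 0.169
tool force [-0.4  0.1  0.6] yaw 21.87 dist to stud 0.0341
```

```bash
python3 -m pendant '[[[0.01,0,0],0],[[0.03,0,0],0],[[0.03,0,0],0]]';python3 f.py; python3 -m pendant '[[[0.01,0,0],0],[[0.02,0,0],0],[[0.02,0,0],0]]';python3 f.py
```

```text
t: 12.3
tool_pos: [0.6102, -0.0515, 0.0347]
ee_rot: [0.982, 0.19, -0.002, -0.0]
force: [-1.1, 0.7, -1.3]
gripper_width: 0.171
tool force [-0.8 -1.1  1.4] yaw 21.88 dist to stud 0.0324
t: 12.6
tool_pos: [0.6111, -0.0512, 0.0347]
ee_rot: [0.982, 0.19, -0.002, -0.0]
force: [-1.4, -0.9, 0.7]
gripper_width: 0.169
tool force [-1.6  0.3 -0.7] yaw 21.88 dist to stud 0.0315
```

```bash
python3 -m pendant '[[[0.01,0,0],0],[[0.02,0,0],0],[[0.02,0,0],0]]';python3 f.py; python3 -m pendant '[[[0.01,0,0],0],[[0.02,0,0],0],[[0.02,0,0],0]]';python3 f.py
```

```text
t: 12.9
tool_pos: [0.6112, -0.0511, 0.0348]
ee_rot: [0.982, 0.19, -0.003, -0.0]
force: [-6.9, -2.4, 4.1]
gripper_width: 0.168
tool force [-7.3 -0.4 -4. ] yaw 21.87 dist to stud 0.0313
t: 13.2
tool_pos: [0.6112, -0.0511, 0.0349]
ee_rot: [0.982, 0.19, -0.004, -0.0]
force: [-8.9, -2.1, 4.3]
gripper_width: 0.168
tool force [-9.1 -1.4 -4.2] yaw 21.87 dist to stud 0.0313
```

```bash
python3 - <<'E'
from h import *
im=capture('top');sc=capture('scene')
a=cv2.resize(im[185:300,300:415],(400,400),interpolation=cv2.INTER_CUBIC)
b=cv2.resize(sc[210:290,225:305],(400,400),interpolation=cv2.INTER_CUBIC)
cv2.imwrite('pics/p4.png',np.hstack([a,b]))
E
```

```text
(no output)
```

View pics/p4.png

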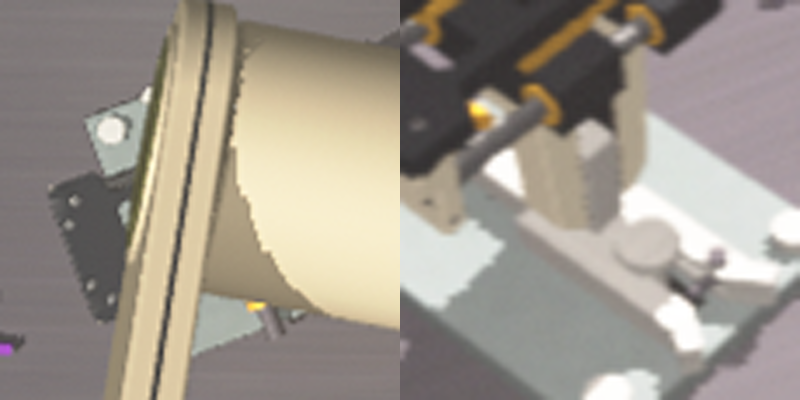

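The scene crop shows the stud head (650,245) deep in the throat and the latch near (700,275) behind it. The position has stopped changing, so this is the hard stop; I'll push up to 12–15 N.

```bash
python3 -m pendant '[[[0.02,0,0],0],[[0.03,0,0],0],[[0.03,0,0],0]]';python3 f.py; python3 -m pendant '[[[0.02,0,0],0],[[0.035,0,0],0],[[0.035,0,0],0]]';python3 f.py
```

```text
t: 13.6
tool_pos: [0.6112, -0.0511, 0.035]
ee_rot: [0.982, 0.19, -0.005, -0.0]
force: [-11.3, -2.8, 7.1]
gripper_width: 0.174
tool force [-11.6  -1.6  -7. ] yaw 21.86 dist to stud 0.0313
t: 13.9
tool_pos: [0.6113, -0.0511, 0.0352]
ee_rot: [0.982, 0.19, -0.007, -0.0]
force: [-13.3, -3.1, 8.5]
gripper_width: 0.169
tool force [-13.7  -2.1  -8.3] yaw 21.85 dist to stud 0.0312
```

```bash
python3 -m pendant '[[[0.03,0,-0.005],0],[[0.05,0,-0.01],0],[[0.05,0,-0.01],0]]';python3 f.py
```

```text
t: 14.2
tool_pos: [0.6115, -0.051, 0.0355]
ee_rot: [0.982, 0.189, -0.01, -0.0]
force: [-15.0, -4.3, 8.7]
gripper_width: 0.171
tool force [-15.7  -1.6  -8.4] yaw 21.85 dist to stud 0.031
```

```bash
python3 -m pendant '[[[-0.03,0,0],0],[[-0.06,0,0],0],[[-0.08,0,0],0],[[-0.08,0,0],0]]';python3 f.py;python3 -c "
from h import *
print(yaw()[0].round(4))"; python3 -m pendant '[[[-0.03,0,0],0],[[-0.05,0,0],0],[[-0.05,0,0],0]]';python3 f.py
```

```text
t: 14.6
tool_pos: [0.6081, -0.0524, 0.0357]
ee_rot: [0.982, 0.19, -0.009, -0.0]
force: [1.6, 0.4, -2.3]
gripper_width: 0.166
tool force [1.7 0.3 2.2] yaw 21.85 dist to stud 0.0347
[[ 0.928   0.3721 -0.0182]
 [ 0.3721 -0.9282 -0.0033]
 [-0.0181 -0.0037 -0.9998]]
t: 14.9
tool_pos: [0.6057, -0.0533, 0.0357]
ee_rot: [0.982, 0.19, -0.009, -0.0]
force: [0.6, -0.6, -0.8]
gripper_width: 0.173
tool force [0.4 0.8 0.8] yaw 21.85 dist to stud 0.0372
```

```bash
python3 -m pendant '[[[-0.03,0,0],0],[[-0.06,0,0.002],0],[[-0.06,0,0.002],0]]';python3 f.py; python3 -m pendant '[[[-0.02,0,0],0],[[-0.04,0,0.002],0],[[-0.04,0,0.002],0]]';python3 f.py
```

```text
t: 15.2
tool_pos: [0.6027, -0.0545, 0.0357]
ee_rot: [0.982, 0.189, -0.009, -0.0]
force: [0.5, 0.8, -1.5]
gripper_width: 0.171
tool force [ 0.8 -0.6  1.5] yaw 21.84 dist to stud 0.0404
t: 15.5
tool_pos: [0.6011, -0.0552, 0.0357]
ee_rot: [0.982, 0.189, -0.009, -0.0]
force: [3.1, 1.1, -2.4]
gripper_width: 0.17
tool force [3.3 0.2 2.3] yaw 21.85 dist to stud 0.0422
```

```bash
python3 -m pendant '[[[-0.02,0,0],0],[[-0.03,0,0],0],[[-0.03,0,0],0]]';python3 f.py; python3 -m pendant '[[[-0.015,0,0],0],[[-0.025,0,0],0],[[-0.025,0,0],0]]';python3 f.py
```

```text
t: 15.8
tool_pos: [0.6006, -0.0554, 0.0358]
ee_rot: [0.982, 0.189, -0.008, -0.0]
force: [7.4, 2.7, -6.7]
gripper_width: 0.172
tool force [8.  0.3 6.6] yaw 21.84 dist to stud 0.0427
t: 16.1
tool_pos: [0.6005, -0.0554, 0.0358]
ee_rot: [0.982, 0.19, -0.007, -0.0]
force: [8.3, 2.7, -6.7]
gripper_width: 0.169
tool force [8.8 0.6 6.5] yaw 21.85 dist to stud 0.0428
```

```bash
python3 -m pendant '[[[-0.02,0,0.005],0],[[-0.035,0,0.005],0],[[-0.035,0,0.005],0],[[-0.035,0,0.005],0]]';python3 f.py; python3 -m pendant '[[[-0.033,0,0.0],0],[[-0.033,0,0.0],0],[[-0.033,0,0],0],[[-0.033,0,0.0],0],[[-0.033,0,0.0],0],[[-0.033,0,0],0],[[-0.033,0,0],0]]';python3 f.py
```

```text
t: 16.5
tool_pos: [0.6003, -0.0554, 0.0356]
ee_rot: [0.982, 0.19, -0.005, -0.0]
force: [10.0, 3.8, -9.8]
gripper_width: 0.169
tool force [10.8  0.2  9.7] yaw 21.86 dist to stud 0.043
t: 17.2
tool_pos: [0.6003, -0.0554, 0.0362]
ee_rot: [0.982, 0.19, -0.003, -0.0]
force: [7.2, 3.3, -4.3]
gripper_width: 0.174
tool force [ 7.9 -0.4  4.3] yaw 21.87 dist to stud 0.043
```

```bash
python3 -m pendant '[[[-0.02,0,0],0],[[-0.04,0,0],0],[[-0.042,0,0],0],[[-0.042,0,0],0]]';python3 f.py; python3 -m pendant '[[[-0.042,0,0],0],[[-0.042,0,0],0],[[-0.042,0,0],0]]';python3 f.py;  python3 -m pendant '[[[-0.042,0,0.0],0],[[-0.042,0,0.0],0],[[-0.042,0,0],0]]';python3 f.py
```

```text
t: 17.6
tool_pos: [0.6001, -0.0554, 0.0364]
ee_rot: [0.982, 0.19, -0.002, -0.001]
force: [9.2, 4.0, -9.7]
gripper_width: 0.17
tool force [10.1 -0.2  9.7] yaw 21.88 dist to stud 0.0432
t: 17.9
tool_pos: [0.5999, -0.0554, 0.0363]
ee_rot: [0.982, 0.19, 0.0, -0.001]
force: [12.5, 4.5, -10.7]
gripper_width: 0.17
tool force [13.3  0.5 10.7] yaw 21.89 dist to stud 0.0434
t: 18.2
tool_pos: [0.5998, -0.0555, 0.0362]
ee_rot: [0.982, 0.19, 0.003, -0.001]
force: [14.0, 3.1, -11.7]
gripper_width: 0.176
tool force [14.1  2.3 11.7] yaw 21.9 dist to stud 0.0435
```

```bash
python3 -m pendant '[[[-0.025,0,0.02],0],[[-0.025,0,0.03],0],[[-0.025,0,0.03],0]]';python3 f.py; python3 -m pendant '[[[-0.028,0,0.01],0],[[-0.028,0,0.01],0],[[-0.028,0,0.01],0]]';python3 f.py;  python3 -m pendant '[[[-0.028,0,0.01],0],[[-0.028,0,0.01],0],[[-0.028,0,0.01],0]]';python3 f.py
```

```text
t: 18.5
tool_pos: [0.6001, -0.0554, 0.0355]
ee_rot: [0.982, 0.19, 0.004, -0.001]
force: [6.3, 3.9, -2.7]
gripper_width: 0.172
tool force [ 7.3 -1.3  2.8] yaw 21.91 dist to stud 0.0432
t: 18.8
tool_pos: [0.6001, -0.0554, 0.0354]
ee_rot: [0.982, 0.19, 0.006, -0.001]
force: [6.0, 3.4, -5.8]
gripper_width: 0.17
tool force [ 6.8 -0.9  5.9] yaw 21.92 dist to stud 0.0432
t: 19.1
tool_pos: [0.6001, -0.0554, 0.0353]
ee_rot: [0.982, 0.19, 0.007, -0.001]
force: [7.0, 3.7, -5.1]
gripper_width: 0.169
tool force [ 7.8 -0.8  5.3] yaw 21.93 dist to stud 0.0433
```

Steady at about 7 N; one more hold, a little stronger, for 0.9 s.

```bash
python3 -m pendant '[[[-0.038,0,0.012],0],[[-0.038,0,0.012],0],[[-0.038,0,0.012],0]]';python3 f.py; python3 -m pendant '[[[-0.036,0,0.012],0],[[-0.036,0,0.012],0],[[-0.036,0,0.012],0]]';python3 f.py;  python3 -m pendant '[[[-0.034,0,0.012],0],[[-0.034,0,0.012],0],[[-0.034,0,0.012],0]]';python3 f.py
```

```text
t: 19.4
tool_pos: [0.6, -0.0555, 0.0353]
ee_rot: [0.982, 0.19, 0.009, -0.001]
force: [9.2, 3.7, -4.7]
gripper_width: 0.171
tool force [ 9.8 -0.   4.9] yaw 21.94 dist to stud 0.0434
t: 19.7
tool_pos: [0.6, -0.0555, 0.0354]
ee_rot: [0.982, 0.19, 0.01, -0.001]
force: [9.2, 4.2, -4.5]
gripper_width: 0.166
tool force [10.  -0.5  4.7] yaw 21.96 dist to stud 0.0434
t: 20.0
tool_pos: [0.5998, -0.0555, 0.0357]
ee_rot: [0.982, 0.19, 0.012, -0.001]
force: [4.9, 3.3, -1.3]
gripper_width: 0.166
tool force [ 5.7 -1.2  1.4] yaw 21.97 dist to stud 0.0435
```

```bash
python3 -m pendant '[[[0.03,0,0],0],[[0.06,0,0.0],0],[[0.08,0,0.0],0],[[0.08,0,0.01],0]]' - 8;python3 f.py; python3 -m pendant '[[[0,0,0.01],0],[[0,0,0.02],0],[[0,0,0.02],0]]' - 3;python3 f.py
```

```text
t: 20.4
tool_pos: [0.6032, -0.0541, 0.035]
ee_rot: [0.982, 0.19, 0.012, -0.001]
force: [0.4, 0.9, -1.6]
gripper_width: 0.174
tool force [ 0.6 -0.7  1.6] yaw 21.96 dist to stud 0.0398
t: 20.7
tool_pos: [0.6034, -0.0541, 0.0344]
ee_rot: [0.982, 0.19, 0.012, -0.001]
force: [-1.8, -0.3, 4.6]
gripper_width: 0.171
tool force [-1.7 -0.4 -4.6] yaw 21.96 dist to stud 0.0396
```

```bash
python3 -m pendant '[[[0,0,0],0],[[0,0,0],0],[[0,0,0],0],[[0,0,0],0],[[0,0,0],0],[[0,0,0],0]]' 0.5 10;python3 -m pendant '[[[0,0,-0.1],0],[[0,0,-0.4],0],[[0,0,-0.9],0],[[0,0,-1.5],0],[[0,0,-2.1],0],[[0,0,-2.6],0],[[0,0,-3],0],[[0,0,-3],0]]'; python3 -c "
from h import *
go([.45,-.3,.2],21.9)"
```

```text
t: 21.3
tool_pos: [0.6034, -0.0541, 0.0344]
ee_rot: [0.982, 0.19, 0.012, -0.001]
force: [0.2, -0.4, -0.1]
gripper_width: 0.498
t: 22.1
tool_pos: [0.6025, -0.0555, 0.1899]
ee_rot: [0.982, 0.19, 0.015, 0.001]
force: [0.6, -0.0, -0.0]
gripper_width: 0.499
shift [-4.649  3.397 -0.318] turn 0.013 yaw 21.97 tilt z [ 0.0307  0.0047 -0.9995] t 22.1
```

```bash
python3 -m pendant '[[[-0.4,0.3,-0.1],0],[[-1,0.7,-0.2],0],[[-1.6,1.1,-0.3],0],[[-2.2,1.6,-0.3],0],[[-2.8,2,-0.3],0],[[-3.4,2.5,-0.3],0],[[-4,2.9,-0.3],0],[[-4.5,3.3,-0.3],0],[[-4.6,3.4,-0.3],0],[[-4.6,3.4,-0.3],0]]'; python3 - <<'E'
from h import *
im=capture('top');sc=capture('scene');cv2.imwrite('pics/top_end.png',im)
a=cv2.resize(im[185:300,300:415],(400,400),interpolation=cv2.INTER_CUBIC)
b=cv2.resize(sc[210:290,225:305],(400,400),interpolation=cv2.INTER_CUBIC)
cv2.imwrite('pics/p5.png',np.hstack([a,b]))
for n in('fork','collet','plug','hook_grip','hook_throat'):
  for c in('top','scene'):
    for d in mark_of(n,c): print(n,c,round(d['p'],2),np.round(d['at'],3))
E
```

```text
t: 23.1
tool_pos: [0.4516, -0.2998, 0.1985]
ee_rot: [0.982, 0.189, 0.015, 0.0]
force: [0.3, 0.4, 0.1]
gripper_width: 0.5
fork top 0.75 [ 0.516 -0.298  0.002]
fork scene 0.58 [ 0.518 -0.292 -0.   ]
collet top 0.68 [ 0.687  0.208 -0.002]
collet scene 0.86 [0.69  0.211 0.004]
collet scene 0.44 [ 0.604 -0.053 -0.003]
plug top 0.5 [ 0.704 -0.232 -0.   ]
plug scene 0.68 [ 0.699 -0.237  0.003]
hook_grip top 0.93 [ 0.605 -0.057  0.047]
hook_grip top 0.72 [0.641 0.413 0.036]
hook_grip top 0.6 [0.463 0.378 0.026]
hook_grip top 0.59 [0.506 0.127 0.029]
hook_grip scene 0.85 [0.503 0.127 0.025]
hook_grip scene 0.81 [ 0.605 -0.056  0.041]
hook_grip scene 0.76 [0.642 0.411 0.037]
hook_grip scene 0.61 [0.464 0.378 0.024]
hook_throat top 0.92 [0.673 0.433 0.007]
hook_throat top 0.78 [ 0.639 -0.046  0.019]
hook_throat top 0.58 [0.453 0.349 0.004]
hook_throat scene 0.82 [ 0.636 -0.038  0.022]
hook_throat scene 0.71 [0.453 0.348 0.002]
hook_throat scene 0.71 [0.52  0.096 0.001]
hook_throat scene 0.67 [0.677 0.431 0.009]
```

View pics/p5.png

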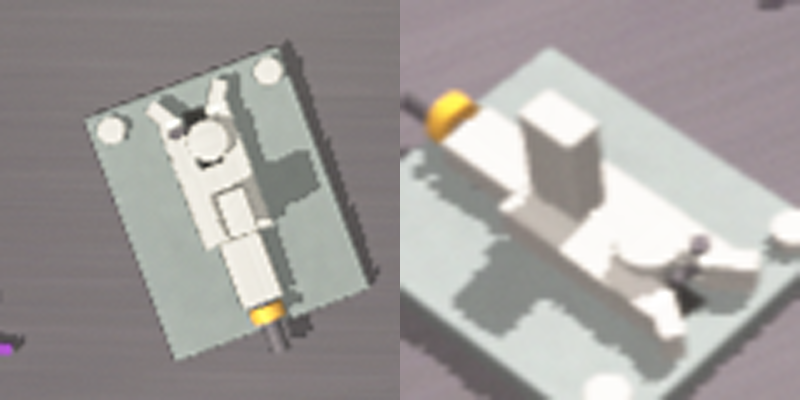

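View pics/top_end.png

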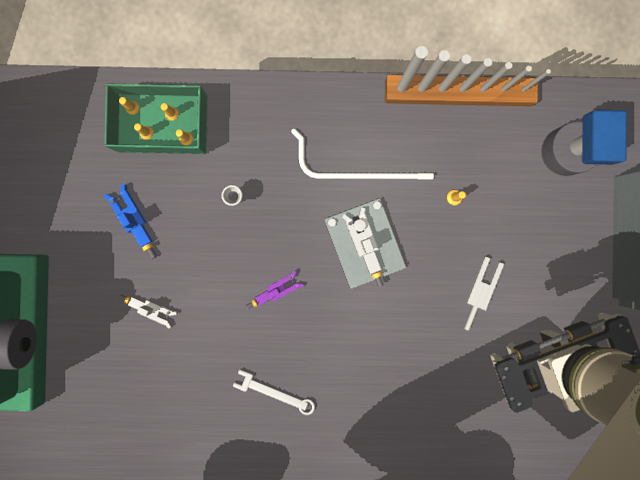

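The hook lies flat on the deck with the stud head (top px 360,226) in its throat and the latch closed across it. All other things are where they were.

```bash
python3 -c "
from station import *
print(close_job(),state()['t'])"
```

```text
the job is handed in; nothing more can be done
the job is handed in; nothing more can be done
```

The large steel hook is latched on the stud, lying flat on the deck and released. I handed the job in after about 23 s on the robot's clock; no verdict was reported.

- **Push:** I slid the hook onto the stud until it stopped hard. The highest reading along the push direction was about 16 N, some of it deck friction, so well under the 30 N limit.
- **Tug:** The hook came back about 11 to 12 mm and then caught on the latch. I held three pulls because the first ones were uneven:
  - The first read 10.8 N, falling to 7.9 N.
  - The second read 10 to 14 N, above the 10 N asked for.
  - The third read 9.8 and 10.0 N, then 5.7 N at its end.

  The pull stayed on for over 0.5 s each time, and the latch held throughout. During the tugs the tool tilted by up to about 1.5° and at times pulled up a few newtons more than the hook's weight.
- **Last look:** Both cameras show the stud in the throat with the latch across it and the gripper clear. The networks put the fork, collet and plug within about 4 mm of where they started, which is their accuracy. By eye, the bocal and the other hooks look unmoved. No latch angle was measured; that it is shut rests on the tug and the pictures.

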